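Clear the pile on the repair bench

ROBOT

A 7-joint arm with a two-finger parallel gripper is mounted at the origin on the work surface. World frame = base frame: x ahead of the robot, y to its left, z up, the work surface at z = 0. Lengths are in m, angles in rad, forces in N, time in s.
With the tool pointing down it reaches from about 0.4 to 0.9 m from the base axis. Payload 5.5 kg.
Tool frame: the origin (TCP) lies on the centre line of the jaws, within the pads' length; the fingertips stand 22 mm ahead of it and the grasp point (between the pads) lies 3 mm ahead of it; z points along the fingers, y is the line along which they close (so a half turn about z gives the same grasp; the last joint's range is limited). The gripper opens to 85 mm and grips with 20 to 120 N. Pads are 22 mm wide; open, the fingers measure 114 mm over their backs; the gripper's body (76 mm by 85 mm) begins 54 mm behind the grasp point. The pads swing forward as they close: fully open they stand 13 mm farther back than shut.
Start: joints at [1.505, 0.501, -0.427, 1.55, 0.221, 1.138, -0.21], TCP at [0.21, -0.615, 0.253] pointing down, gripper open.
Joint ranges: [-2.88, 2.88], [-0.31, 2.03], [-1.54, 1.56], [0.2, 2.42], [-1.41, 4.55], [0.19, 2.02], [-2.57, 2.57]. Speed limits (rad/s): [2.57, 2.57, 3.14, 3.14, 3.14, 3.14, 3.14].

INTERFACE

Orientations are given as [roll, pitch, yaw] about the fixed x, y, z axes, in that order (R = Rz(yaw) Ry(pitch) Rx(roll)).
In Python, from plant import * gives the robot as it stands.
- The arm moves only by the tool arm_command, never from a script. Its argument "moves" is a list of rows, each a list of 7 numbers: the shift along the tool's x, y, z as a fraction of full scale, then the turn, a rotation vector about the tool's x, y, z as a fraction of full scale, then the opening, from 0 (shut) to 1 (fully open). In form: [[dx, dy, dz, wx, wy, wz, claw], ...]. A call has 1 to 12 rows; each row shifts and turns the commanded pose from where the row before left it, along the tool's axes as they then stand; what a row does not reach is not made up. Full scale, the value 1, is 0.02 m for a shift and 0.1 rad for a turn. A row lasts 1/10 s, in which the tool goes at most 50 mm and 8.59 degrees, less where a joint would pass 70% of its speed; a pose out of reach is approached as far as the arm can. A call with a number of a shift or a turn outside -1 to 1 is refused whole. A call with a gripper value outside its range is refused whole. The fingers move at their own pace and stop on an object; "grip_force" is the grip in N (left out, the last holds). Time passes only in rows, so rows that do not move let the fingers close. It gives the time, the measured TCP pose, the force, the opening and the grip force at its end, in the units of the state.
- get_state(): the state, without advancing time (a new reading comes with each control period).
- grab_frame(name): name is "scene" or "top" or "wrist"; returns a dict with "img" (400x640x3 uint8, red, green, blue), "range_z" (400x640 float32, m along the optical axis (not along the pixel's ray), 0 where there is no reading), "fx", "fy", "cx", "cy" (pixels), "k1" (the pictures are not rectified: a ray, as slopes to the right and down, at radius r is drawn at 1 + k1 r^2 times it, then the intrinsics apply), "T" (4x4, takes a point from camera to world coordinates). Camera axes: x right, y up, looking along -z (the intrinsics and any distortion apply to the point x, -y, -z); pixel columns grow to the right and rows downward; lengths in m; the calibration is good to about 2 mm. A picture is of the moment at which its call begins.
- hand_in(): hands the job in; it is judged then, once.
The state is a dict: "clock": time; "qpos": joint angles; "dq": joint speeds; "tau": joint torques, N m; "ee_pos": TCP position; "tool_rot": TCP orientation; "ft_force": force on the tool from outside, world axes, zero at the start; "torque": the same for the moment, N m; "opening": finger opening in m; "gripper_force": force on a finger pad.
Only numpy, scipy, OpenCV 4.12 (cv2) and the standard library are available. Lean on these libraries where they do the work, as an engineer would, in place of code of your own. Each camera call takes 0.05 s, during which the arm holds its last target. There are 200 camera calls.

TASK

Take the pile on the repair bench apart and put everything where it belongs: slip the empty blue spool down over the steel spindle, lay the aluminium box flat in the green tray and the orange meter flat, face up, in the black tray. Fold the yellow-and-white rule shut first, and only then bring it to its narrow blue case and lay it in flat. Let go of everything, resting fully down in its place.

Things in the scene. Friction and masses are not known exactly. Their poses are not given: they have to be found in the camera images.
- spool: Empty blue plastic wire spool standing upright on top of the pile (on the aluminium box): flanges 46 mm across, 34 mm high, 24 mm hole all the way through along z. Both flanges are 6 mm thick; the barrel between them is 39 mm across. Origin: centre of its underside, z up. 40 g.
- alu_box: Closed aluminium instrument box, second in the pile (on the meter, under the spool): 90 mm long (x), 52 mm wide (y), 28 mm high, solid. Origin: centre of its underside, z up. About 150 g.
- meter: Orange hand-held multimeter lying face up at the bottom of the pile, on the bench: 130 mm long (x, the display end is +x), 62 mm wide (y), 32 mm high; flat top and underside. Origin: centre of its underside, z up through the face. About 240 g.
- rule: Two-legged folding rule flat on the bench, partly open in a V level with the bench; this is its yellow leg. Each leg is 130 x 13 x 16 mm (thick). Origin: underside, middle of the folded rule; the yellow leg fills x -65 to +65, y 0 to +13, z 0 to 16 mm. Upright pivot (brass pin head) at x = -65 mm, y = 0. Folded shut it is 130 x 26 x 16 mm, centred on the origin. 100 g in all.
- rule_leg (a joint): Angle (rad) of the rule's second leg (white) about the pivot: 0 is folded shut, beside the yellow leg on its -y side (y -13 to 0 mm); growing values swing it away, clockwise from above. Starts 0.35 to 0.5. Light friction (about 0.02 N m): stays where it is left; squeezing both legs together from outside folds it.
- spindle: Fixed spool stand: dark round steel foot 70 mm across and 12 mm high, with an upright bare steel pin 8 mm in diameter in its centre rising to 60 mm above the bench (tapered tip). Origin: centre of the underside. A stored spool stands on the foot (its underside 12 mm above the origin) with the pin through its hole.
- box_tray: Fixed shallow green tray for the aluminium box, on the bench: inside 114 mm (x) by 76 mm (y), walls 4 mm thick, floor 4 mm above the bench, rim 11 mm above the bench. Origin: centre of its underside.
- meter_tray: Fixed shallow black tray for the meter, on the bench: inside 156 mm (x) by 88 mm (y), walls 4 mm thick, floor 4 mm above the bench, rim 11 mm above the bench. Origin: centre of its underside.
- rule_case: Fixed narrow open case for the folded rule, blue walls, grey floor: inside 156 mm (x) by 46 mm (y), walls 5 mm thick, floor 4 mm and rim 12 mm above the bench. Both long walls have a gap for the fingers in the middle (x -38 to +38 mm, down to the floor). Origin: centre of its underside. The rule may lie either way round.
Not all that is in view belongs to the job. There is more than one size of the spool; the one meant has the size given above.

How it is judged:
By the outcome, as a careful person would: the job done as asked, in the order asked, and still so for the second after the job is handed in, with the robot touching nothing.
It also fails if it takes over 125 s, if anything falls off the work surface, if the arm or the gripper's body presses on something with over 40 N, if the wrist force passes 120 N, or if a joint passes its speed limit or range.

## Working session

There is one attempt and no reset: what is moved stays moved. The work goes in short steps, Python scripts to look and compute and a tool call to move; the robot and the scene stay as the last step left them, time stands still between calls to the robot, and variables do not carry over. Pictures are saved under pics/ and viewed, at most 14 in all, crops included, and the job is handed in when it is done.

Besides the shell and the picture viewer there is one more tool, called after "Call:" as name(argument=value, ...), one argument or row to a line, values as JSON. arm_command: Moves the arm, as the interface text tells. Its arguments: {"type":"object","properties":{"moves":{"type":"array","items":{"type":"array","items":{"type":"number","minimum":-1,"maximum":1}}},"grip_force":{"type":"number"}},"required":["moves"]}

```bash
mkdir -p pics; ls; cat > h.py <<'E'
from plant import *
import numpy as np, cv2
def snap(n,f):
    d=grab_frame(n); cv2.imwrite('pics/'+f+'.png',d['img'][:,:,::-1]); np.savez('pics/'+f,**{k:d[k] for k in d}); return d
def load(f): return dict(np.load('pics/'+f+'.npz'))
def ray(d,u,v):
    K=np.array([[d['fx'],0,d['cx']],[0,d['fy'],d['cy']],[0,0,1.]],float)
    p=cv2.undistortPoints(np.array([[[u,v]]],float),K,np.array([float(d['k1']),0,0,0,0]))[0,0]
    T=d['T']; return T[:3,3], T[:3,:3]@np.array([p[0],-p[1],-1.])
def onz(d,u,v,z):
    o,r=ray(d,u,v); return o+r*(z-o[2])/r[2]
def pt(d,u,v):
    o,r=ray(d,u,v); return o+r*float(d['range_z'][int(round(v)),int(round(u))])
def cloud(d):
    H,W=d['range_z'].shape; K=np.array([[d['fx'],0,d['cx']],[0,d['fy'],d['cy']],[0,0,1.]],float)
    u,v=np.meshgrid(np.arange(W),np.arange(H)); P=np.stack([u.ravel(),v.ravel()],1).astype(float)[:,None]
    p=cv2.undistortPoints(P,K,np.array([float(d['k1']),0,0,0,0]))[:,0]
    z=d['range_z'].ravel(); c=np.stack([p[:,0]*z,-p[:,1]*z,-z],1)
    return (c@d['T'][:3,:3].T+d['T'][:3,3]).reshape(H,W,3)
E
python3 - <<'E'
from h import *
print(get_state())
for n in ['scene','top']:
    d=snap(n,n+'0'); print(n,d['fx'],d['k1'],d['T'].round(3).tolist())
E
```

```text
pics
{'clock': 0.0, 'qpos': array([ 1.5051808 ,  0.50185562, -0.42678649,  1.55141078,  0.22080555,
        1.13829795, -0.21031072]), 'dq': array([ 0.00030331, -0.00148995,  0.00078494,  0.00045074, -0.00201615,
        0.00114565,  0.00173104]), 'tau': array([ 3.52261486e-04, -5.69505465e+01, -5.81602201e+00, -2.80939937e+01,
        1.06579077e-02,  1.19425287e-02, -5.30640875e-06]), 'ee_pos': array([ 0.20964795, -0.61459697,  0.25227034]), 'tool_rot': array([-3.13967864e+00, -6.58923704e-05,  3.28849996e-01]), 'ft_force': array([1.0243438 , 0.46762888, 0.74390564]), 'torque': array([-0.0337785 , -0.0555359 , -0.00962043]), 'gripper_force': 0.0, 'opening': 0.08521715667748059}
scene 363.62672874231174 -0.0787869526442262 [[-0.377, -0.502, 0.779, 1.265], [0.926, -0.189, 0.326, 0.313], [-0.016, 0.844, 0.536, 0.545], [0.0, 0.0, 0.0, 1.0]]
top 500.9133536208641 0.04445382929044691 [[0.015, 0.993, -0.117, 0.408], [-1.0, 0.013, -0.015, -0.015], [-0.013, 0.118, 0.993, 1.385], [0.0, 0.0, 0.0, 1.0]]
```

View pics/top0.png

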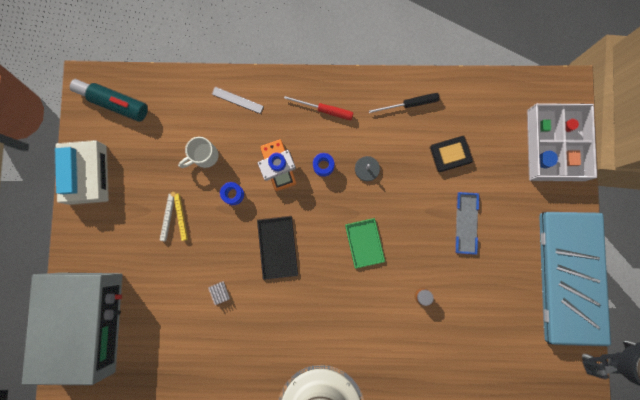

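View pics/scene0.png

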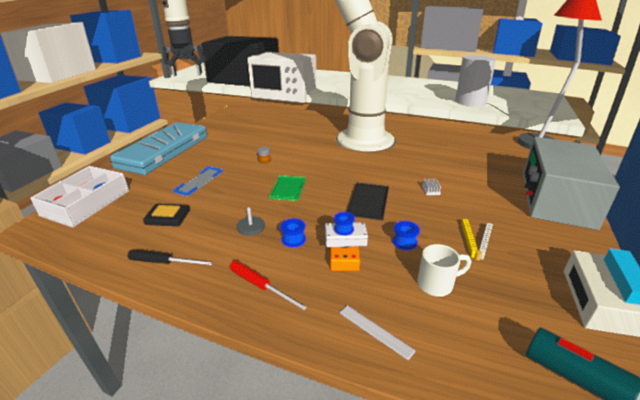

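Top view: robot base is at the bottom (320,400), image up is +x and image right is -y. The pile is at (277,165): orange meter, silver box, blue spool at (277,161). The other spools are at (323,164) and (232,193). The spindle is at (368,168), green tray (366,244), black tray (278,248), rule case (467,223) and rule (175,217), with its pivot probably at the top (175,197). The scene view agrees.

```bash
python3 - <<'E'
from h import *
d=load('top0'); C=cloud(d); im=d['img']; hsv=cv2.cvtColor(im,cv2.COLOR_RGB2HSV)
def rep(name,mask,box,zpl=None):
    m=np.zeros(mask.shape,np.uint8); x0,y0,x1,y1=box; m[y0:y1,x0:x1]=mask[y0:y1,x0:x1]
    cs,_=cv2.findContours(m,cv2.RETR_EXTERNAL,cv2.CHAIN_APPROX_NONE)
    if not cs: print(name,'none');return
    P=C[m>0]; P=P[np.isfinite(P).all(1)]
    z=np.percentile(P[:,2],[5,50,95]) 
    zz=z[2] if zpl is None else zpl
    c=np.vstack(cs)[:,0]; Q=np.array([onz(d,u,v,zz)[:2] for u,v in c],np.float32)
    r=cv2.minAreaRect(Q); print(name,m.sum()//255 if m.max()>1 else m.sum(),'z',z.round(3),'ctr',np.round(r[0],4),'size',np.round(r[1],4),'ang',round(r[2],1), 'box',np.round(cv2.boxPoints(r),3).tolist())
H,S,V=[hsv[:,:,i].astype(int) for i in range(3)]
blue=(H>112)&(H<128)&(S>150)&(V>60)
for n,b in [('pile',(262,148,292,174)),('s2',(308,148,338,180)),('s3',(216,178,246,208))]: rep(n,blue,b)
rep('case',(H>100)&(H<125)&(S>110),(445,185,490,262),.012)
rep('green',(H>45)&(H<80)&(S>100),(340,212,392,275),.011)
rep('black',(V<60),(250,210,305,285),.011)
rep('yellow',(H>22)&(H<34)&(S>150)&(V>120),(155,185,195,250),.016)
rep('white',(S<60)&(V>150),(155,185,195,250),.016)
rep('alu',(S<60)&(V>130),(255,140,300,190))
rep('orange',(H>3)&(H<16)&(S>200)&(V>150),(255,135,300,195),.032)
print('spindle tip',C[160:178,360:378,2].max(), C[168,363], C[186,286],C[245,278],C[245,366])
a=cv2.resize(im[130:260,150:400],None,fx=3.2,fy=3.2,interpolation=cv2.INTER_CUBIC); cv2.imwrite('pics/a.png',a[:,:,::-1])
E
```

```text
pile 168 z [0.066 0.093 0.098] ctr [0.6457 0.1233] size [0.0432 0.0407] ang 45.8 box [[0.6159999966621399, 0.12200000137090683], [0.6449999809265137, 0.09399999678134918], [0.675000011920929, 0.125], [0.6460000276565552, 0.15299999713897705]]
s2 292 z [0.008 0.044 0.049] ctr [0.65   0.0031] size [0.0603 0.0541] ang 0.7 box [[0.6190000176429749, 0.029999999329447746], [0.6200000047683716, -0.024000000208616257], [0.6809999942779541, -0.024000000208616257], [0.6800000071525574, 0.03099999949336052]]
s3 323 z [0.008 0.044 0.049] ctr [0.5671 0.2474] size [0.0618 0.0548] ang 46.5 box [[0.5260000228881836, 0.24400000274181366], [0.5659999847412109, 0.20600000023841858], [0.6079999804496765, 0.25099998712539673], [0.5680000185966492, 0.289000004529953]]
case 221 z [0.004 0.012 0.016] ctr [ 0.4996 -0.3908] size [0.0568 0.1652] ang 87.2 box [[0.41600000858306885, -0.41499999165534973], [0.5809999704360962, -0.4230000078678131], [0.5830000042915344, -0.3659999966621399], [0.4189999997615814, -0.3580000102519989]]
green 1376 z [0.    0.005 0.013] ctr [ 0.4405 -0.1129] size [0.1227 0.0842] ang 1
[... 706 characters left out ...]
white 227 z [0.012 0.016 0.021] ctr [0.5027 0.431 ] size [0.0135 0.1276] ang 81.7 box [[0.4390000104904175, 0.4339999854564667], [0.5649999976158142, 0.41499999165534973], [0.5669999718666077, 0.42899999022483826], [0.4399999976158142, 0.44699999690055847]]
alu 369 z [0.055 0.06  0.065] ctr [0.6451 0.1292] size [0.0514 0.0901] ang 23.5 box [[0.6039999723434448, 0.1599999964237213], [0.6389999985694885, 0.07800000160932541], [0.6869999766349792, 0.09799999743700027], [0.6510000228881836, 0.1809999942779541]]
orange none
spindle tip 1.385255822327667 [ 0.64764633 -0.10786403  0.00707289] [0.5926809  0.10453458 0.01873578] [0.43092556 0.12375235 0.00569851] [ 0.43444342 -0.11703512  0.00868646]
```

View pics/a.png

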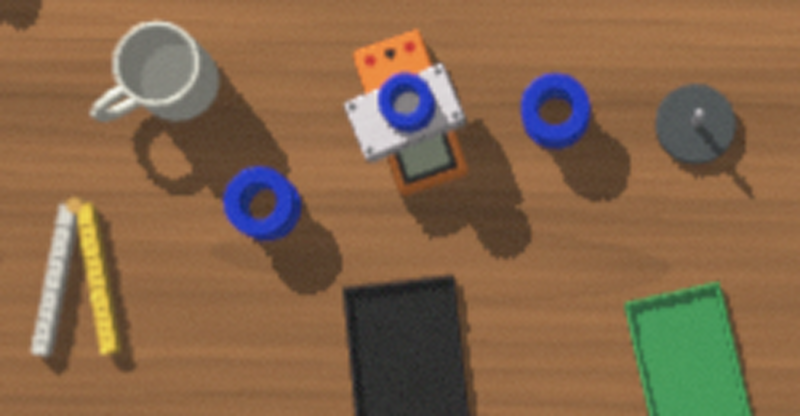

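Sizes: pile spool (277,161) measures about 43 mm across, versus about 55–60 mm for the ones at (323,164) and (232,193). The crop confirms it: (405,103) is clearly the smaller and stands on the box, so it is the 46 mm spool meant.

Call:
arm_command(
  moves=[
    [0.8,-0.8,-0.4,0,0,0.82,1],
    [0.8,-0.8,-0.4,0,0,0.82,1],
    [0.8,-0.8,-0.4,0,0,0.82,1],
    [0.8,-0.8,-0.4,0,0,0.82,1],
    [1,-0.9,-0.4,0,0,0,1],
    [1,-0.9,-0.4,0,0,0,1],
    [1,-0.9,-0.4,0,0,0,1],
    [1,-0.9,-0.4,0,0,0,1],
    [1,-0.9,-0.4,0,0,0,1],
    [1,-0.9,0,0,0,0,1],
    [1,-0.9,0,0,0,0,1],
    [1,-0.9,0,0,0,0,1],
  ],
  grip_force=40,
)

```text
clock: 1.3
ee_pos: [0.4196, -0.3947, 0.325]
tool_rot: [-3.141, 0.001, 0.001]
ft_force: [0.4, -0.4, 0.1]
opening: 0.0851
gripper_force: 0.0
```

```bash
python3 - <<'E'
from h import *
d=snap('wrist','w_case'); print(get_state()['ee_pos'],d['T'].round(3).tolist(),d['fx'],d['k1'])
E
```

```text
[ 0.42400938 -0.38997291  0.32525602] [[0.001, 0.954, 0.301, 0.496], [-1.0, 0.001, -0.0, -0.394], [-0.001, -0.301, 0.954, 0.445], [0.0, 0.0, 0.0, 1.0]] 293.97267983992765 0.007678427322910888
```

Call:
arm_command(
  moves=[
    [0.7,-1,0,0,0,0,1],
    [0.7,-1,0,0,0,0,1],
    [0.7,-1,0,0,0,0,1],
    [0.7,-1,0,0,0,0,1],
    [0.7,-1,0,0,0,0,1],
    [0.7,-1,0,0,0,0,1],
    [0.7,-1,0,0,0,0,1],
    [0.7,-1,0,0,0,0,1],
    [0.7,-1,0,0,0,0,1],
    [0.7,-1,0,0,0,0,1],
    [0,-1,0,0,0,0,1],
    [0,-1,0,0,0,0,1],
  ],
)

```text
clock: 2.55
ee_pos: [0.5589, -0.1545, 0.3247]
tool_rot: [-3.141, 0.001, 0.001]
ft_force: [-1.4, 0.3, 0.1]
opening: 0.0854
gripper_force: 0.0
```

```bash
python3 - <<'E'
from h import *
d=snap('wrist','w_sp'); print(get_state()['ee_pos'])
E
```

```text
[ 0.55906637 -0.14986865  0.32501638]
```

Call:
arm_command(
  moves=[
    [0,-1,0,0,0,0,1],
    [0,-1,0,0,0,0,1],
    [0,-1,0,0,0,0,1],
    [0,-1,0,0,0,0,1],
    [0,-1,0,0,0,0,1],
    [0,-1,0,0,0,0,1],
    [0,-1,0,0,0,0,1],
    [0,-1,0,0,0,0,1],
    [0,-1,0,0,0,0,1],
    [0,-1,0,0,0,0,1],
    [0,-1,0,0,0,0,1],
    [0,-1,0,0,0,0,1],
  ],
)

```text
clock: 3.8
ee_pos: [0.5586, 0.0846, 0.325]
tool_rot: [3.141, 0.001, 0.0]
ft_force: [0.2, 0.5, -0.3]
opening: 0.0854
gripper_force: 0.0
```

```bash
python3 - <<'E'
from h import *
d=snap('wrist','w_pile'); print(get_state()['ee_pos'])
I=[load(f)['img'] for f in ['w_case','w_sp','w_pile']]
cv2.imwrite('pics/m.png',np.vstack([np.hstack([cv2.resize(i,(400,250)) for i in I[:2]]),np.hstack([cv2.resize(I[2],(400,250)),np.zeros((250,400,3),np.uint8)])])[:,:,::-1])
E
```

```text
[0.55806252 0.08919571 0.32529828]
```

View pics/m.png

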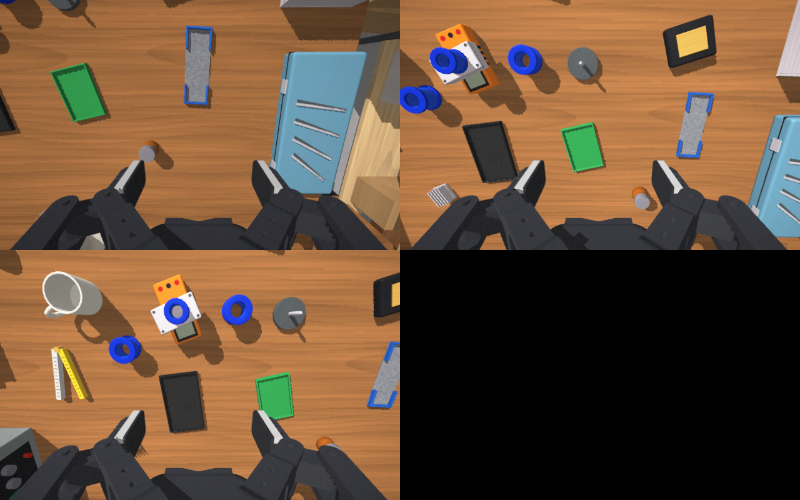

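Wrist montage (half scale): the pile frame has the spool at (177,312), box and meter around it, spindle at (290,314), black tray (182,400), green tray (275,395) and rule (70,375), with its pivot at the top. The case frame shows the case at (198,65). Measuring from these.

```bash
cat >> h.py <<'E'
def blob(d,name,mask,box,z,show=True):
    m=np.zeros(mask.shape,np.uint8); x0,y0,x1,y1=box; m[y0:y1,x0:x1]=mask[y0:y1,x0:x1]
    n,lab,st,_=cv2.connectedComponentsWithStats(m)
    keep=[i for i in range(1,n) if st[i,4]>25]
    c=np.vstack([cv2.findContours((lab==i).astype(np.uint8),0,cv2.CHAIN_APPROX_NONE)[0][0] for i in keep])[:,0]
    Q=np.array([onz(d,u,v,z)[:2] for u,v in c],np.float32)
    r=cv2.minAreaRect(Q); b=cv2.boxPoints(r); e=b[1]-b[0]; f=b[2]-b[1]; l=e if np.linalg.norm(e)>np.linalg.norm(f) else f
    a=np.degrees(np.arctan2(l[1],l[0])); a=(a+90)%180-90
    print(name,'ctr',np.round(r[0],4),'size',np.round(r[1],4),'longyaw',round(float(a),1)); return c,Q
def HSV(d):
    h=cv2.cvtColor(d['img'],cv2.COLOR_RGB2HSV).astype(int); return h[:,:,0],h[:,:,1],h[:,:,2]
E
python3 - <<'E'
from h import *
for f,cb,gb,bb,sb in [('w_pile',None,(400,185,480,280),(245,180,340,300),(430,70,500,135)),('w_case',(290,35,345,175),None,None,None),('w_sp',(430,140,510,260),(250,190,330,280),(90,185,200,300),(265,70,330,135))]:
    d=load(f); H,S,V=HSV(d); print(f)
    if cb: blob(d,'case',(H>100)&(H<125)&(S>120),cb,.012)
    if gb: blob(d,'green',(H>45)&(H<80)&(S>100),gb,.011)
    if bb: blob(d,'black',(V<60),bb,.011)
    if sb: 
        c,Q=blob(d,'foot',(S<110)&(V<110),sb,.012); print(cv2.minEnclosingCircle(Q))
d=load('w_pile');H,S,V=HSV(d)
print('H sample',H[100,260:300:4],S[100,260:300:4],V[100,260:300:4])
blue=(H>108)&(H<128)&(S>150)&(V>60)
c,Q=blob(d,'spooltop',blue,(255,75,308,125),.094); print(cv2.minEnclosingCircle(Q))
blob(d,'alu',((S<60)&(V>130))|blue,(235,60,325,150),.060)
blob(d,'yel',(H>20)&(H<34)&(S>150)&(V>120),(75,150,150,250),.016)
blob(d,'whi',(S<60)&(V>150),(75,150,150,250),.016)
E
```

```text
w_pile
green ctr [ 0.4421 -0.1111] size [0.125  0.0857] longyaw 13.5
black ctr [0.4258 0.1255] size [0.1641 0.0951] longyaw 7.5
foot ctr [ 0.6448 -0.1164] size [0.0677 0.0711] longyaw -71.5
((0.6458519697189331, -0.11631143093109131), 0.0366349071264267)
w_case
case ctr [ 0.4993 -0.3917] size [0.0552 0.1653] longyaw -3.0
w_sp
case ctr [ 0.5002 -0.3887] size [0.06   0.1657] longyaw -3.1
green ctr [ 0.4417 -0.1131] size [0.1242 0.0841] longyaw 13.4
black ctr [0.4252 0.1227] size [0.1648 0.0998] longyaw 7.5
foot ctr [ 0.6452 -0.1192] size [0.0658 0.0682] longyaw -89.9
((0.6448913812637329, -0.11964864283800125), 0.03471239283680916)
H sample [158 115 115 113 167 158 163 160 115 115] [  4 221 219 207  11  12  14  15 171 220] [248 233 233 134 167 166 164 156 222 232]
spooltop ctr [0.6482 0.1246] size [0.0435 0.044 ] longyaw -64.7
((0.6477977633476257, 0.12472154945135117), 0.02291937731206417)
alu ctr [0.6356 0.1254] size [0.0755 0.0895] longyaw -66.8
yel ctr [0.5061 0.3893] size [0.1299 0.0237] longyaw 12.8
whi ctr [0.5032 0.4301] size [0.0126 0.1299] longyaw -7.7
```

Call:
arm_command(
  moves=[
    [0.9,-0.35,0.8,0,0,0,1],
    [0.9,-0.35,0.8,0,0,0,1],
    [0.9,-0.35,0.8,0,0,0,1],
    [0.9,-0.35,0.8,0,0,0,1],
    [0.9,-0.35,0.8,0,0,0,1],
    [0,0,1,0,0,0,1],
    [0,0,1,0,0,0,1],
    [0,0,1,0,0,0,1],
    [0,0,1,0,0,0,1],
    [0,0,1,0,0,0,1],
    [0,0,0.7,0,0,0,1],
    [0,0,0,0,0,0,1],
  ],
)

```text
clock: 5.05
ee_pos: [0.6472, 0.1183, 0.1286]
tool_rot: [3.14, 0.004, 0.0]
ft_force: [-1.6, -0.2, 0.4]
opening: 0.0853
gripper_force: 0.0
```

Call:
arm_command(
  moves=[
    [0,-0.3,0.8,0,0,0,1],
    [0,0,0.8,0,0,0,1],
    [0,0,0.5,0,0,0,1],
    [0,0,0.1,0,0,0,1],
    [0,0,0,0,0,0,0],
    [0,0,0,0,0,0,0],
    [0,0,0,0,0,0,0],
    [0,0,0,0,0,0,0],
    [0,0,0,0,0,0,0],
  ],
)

```text
clock: 5.95
ee_pos: [0.6494, 0.1257, 0.0885]
tool_rot: [-3.141, -0.002, 0.001]
ft_force: [-0.8, 0.1, 5.7]
opening: 0.0444
gripper_force: 40.2
```

Call:
arm_command(
  moves=[
    [0,0,-1,0,0,0,0],
    [0,0,-1,0,0,0,0],
    [0,0,-1,0,0,0,0],
    [0,0,-1,0,0,0,0],
    [0,0,-1,0,0,0,0],
    [0,1,0,0,0,0,0],
    [0,1,0,0,0,0,0],
    [0,1,0,0,0,0,0],
    [0,1,0,0,0,0,0],
    [0,1,0,0,0,0,0],
    [0,1,0,0,0,0,0],
    [0,1,0,0,0,0,0],
  ],
)

```text
clock: 7.15
ee_pos: [0.6486, -0.0154, 0.1871]
tool_rot: [3.141, 0.0, 0.001]
ft_force: [0.4, -0.5, -0.4]
opening: 0.044
gripper_force: 40.7
```

Call:
arm_command(
  moves=[
    [0,1,0,0,0,0,0],
    [0,1,0,0,0,0,0],
    [0,1,0,0,0,0,0],
    [0,1,0,0,0,0,0],
    [0,1,0,0,0,0,0],
    [-0.2,0.2,0,0,0,0,0],
    [0,0,0,0,0,0,0],
    [0,0,0,0,0,0,0],
  ],
)

```text
clock: 7.95
ee_pos: [0.6448, -0.1168, 0.1874]
tool_rot: [-3.141, 0.0, 0.002]
ft_force: [-0.8, 0.2, -1.3]
opening: 0.0438
gripper_force: 40.7
```

```bash
python3 - <<'E'
from h import *
s=get_state(); print(s['ee_pos'],s['opening'],s['ft_force'])
d=snap('scene','s1'); w=snap('wrist','w1')
C=cloud(d); H,S,V=HSV(d); blue=(H>112)&(H<128)&(S>150)&(V>50)
P=C[blue]; P=P[(abs(P[:,0]-.645)<.05)&(abs(P[:,1]+.118)<.05)]; print(len(P),np.percentile(P,[2,50,98],axis=0))
cv2.imwrite('pics/m1.png',np.hstack([cv2.resize(d['img'][150:300,180:340],(400,375)),cv2.resize(w['img'],(400,375))])[:,:,::-1])
E
```

```text
[ 0.64475046 -0.11684213  0.1873612 ] 0.04377704476510887 [-0.8221377   0.24971954 -1.29318528]
157 [[ 0.62872219 -0.13891781  0.15970975]
 [ 0.65693213 -0.11801085  0.19127333]
 [ 0.66779705 -0.09611246  0.19402715]]
```

View pics/m1.png

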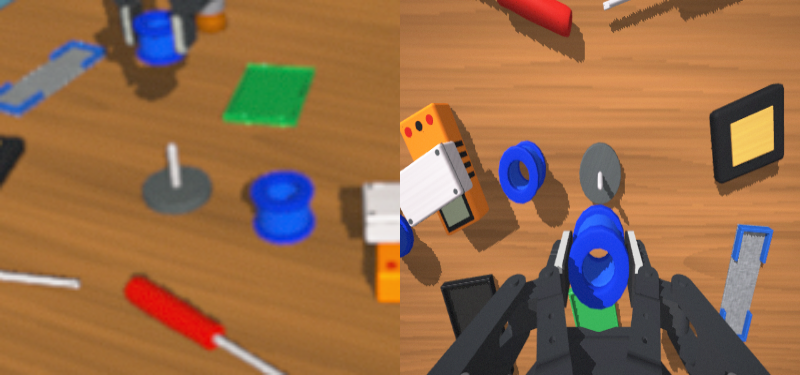

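The left pane shows the spool held upright over the table; the right pane shows the hole clear at (598,262). Its centre is about (0.647,-0.118), over the spindle, so I'm lowering it.

Call:
arm_command(
  moves=[
    [0,0.05,0.8,0,0,0,0],
    [0,0,0.8,0,0,0,0],
    [0,0,0.8,0,0,0,0],
    [0,0,0.8,0,0,0,0],
    [0,0,0.8,0,0,0,0],
    [0,0,0.8,0,0,0,0],
    [0,0,0.8,0,0,0,0],
    [0,0,0.6,0,0,0,0],
    [0,0,0.5,0,0,0,0],
    [0,0,0.2,0,0,0,0],
    [0,0,0.2,0,0,0,0],
    [0,0,0,0,0,0,0],
  ],
)

```text
clock: 9.25
ee_pos: [0.645, -0.1194, 0.0452]
tool_rot: [3.142, -0.0, 0.001]
ft_force: [-0.4, -0.1, -0.5]
opening: 0.0438
gripper_force: 40.7
```

Call:
arm_command(
  moves=[
    [0,0,0.12,0,0,0,0],
    [0,0,0.08,0,0,0,0],
    [0,0,0.05,0,0,0,0],
    [0,0,0,0,0,0,0],
  ],
)

```text
clock: 9.65
ee_pos: [0.6451, -0.1195, 0.0405]
tool_rot: [3.141, -0.0, 0.001]
ft_force: [-0.9, 0.7, 0.0]
opening: 0.0443
gripper_force: 40.7
```

Call:
arm_command(
  moves=[
    [0,0,0.1,0,0,0,0],
    [0,0,0,0,0,0,0],
    [0,0,0,0,0,0,0.7],
    [0,0,0,0,0,0,1],
    [0,0,0,0,0,0,1],
    [0,0,0,0,0,0,1],
    [0,0,-0.7,0,0,0,1],
    [0,0,-1,0,0,0,1],
    [0,0,-1,0,0,0,1],
    [0,0,-1,0,0,0,1],
    [0,0,-1,0,0,0,1],
    [0,0,-1,0,0,0,1],
  ],
)

```text
clock: 10.85
ee_pos: [0.6451, -0.1193, 0.1542]
tool_rot: [3.142, -0.001, 0.001]
ft_force: [-0.8, -1.2, -0.4]
opening: 0.0853
gripper_force: 0.0
```

Call:
arm_command(
  moves=[
    [0,-1,-1,0,0,0,1],
    [0,-1,-1,0,0,0,1],
    [0,-1,-1,0,0,0,1],
    [0,-1,0,0,0,0,1],
    [0,-1,0,0,0,0,1],
    [0,-1,0,0,0,0,1],
    [0,-1,0,0,0,0,1],
    [0,-1,0,0,0,0,1],
    [-1,-1,0,0,0,0,1],
    [-1,-1,0,0,0,0,1],
    [-1,0,0,0,0,0,1],
    [0,0,0,0,0,0,1],
  ],
)

```text
clock: 12.05
ee_pos: [0.5819, 0.0838, 0.2132]
tool_rot: [3.141, 0.001, 0.006]
ft_force: [-0.4, 0.1, -0.3]
opening: 0.0854
gripper_force: 0.0
```

```bash
python3 - <<'E'
from h import *
s=get_state(); print(s['ee_pos'],s['qpos'].round(2))
w=snap('wrist','w2'); t=snap('top','t2'); sc=snap('scene','s2')
for d,b in [(w,None),(t,(255,140,300,190))]:
    H,S,V=HSV(d); m=(S<60)&(V>130)
    if b is None:
        c=np.zeros(2); 
        # project expected box
        C=cloud(d); m=m&(abs(C[...,0]-.645)<.08)&(abs(C[...,1]-.129)<.08)&(C[...,2]>.05); b=(0,0,640,400)
    blob(d,'alu',m,b,.060)
C=cloud(sc); H,S,V=HSV(sc); blue=(H>112)&(H<128)&(S>150)&(V>50)
P=C[blue]; P=P[(abs(P[:,0]-.645)<.05)&(abs(P[:,1]+.118)<.05)]; print(len(P),np.percentile(P,[2,50,98],axis=0))
cv2.imwrite('pics/m2.png',np.hstack([cv2.resize(sc['img'][150:300,180:340],(400,375)),cv2.resize(w['img'],(400,375))])[:,:,::-1])
E
```

```text
[0.58186405 0.08382102 0.21321739] [ 0.33  0.49 -0.69  1.74  0.35  1.04 -2.04]
alu ctr [0.5807 0.1759] size [0.0864 0.2597] longyaw -35.8
alu ctr [0.6454 0.1268] size [0.1342 0.1189] longyaw 1.2
157 [[ 0.62824846 -0.13793693  0.01284056]
 [ 0.65447098 -0.11312651  0.04349918]
 [ 0.66943786 -0.09831565  0.04693587]]
```

View pics/m2.png

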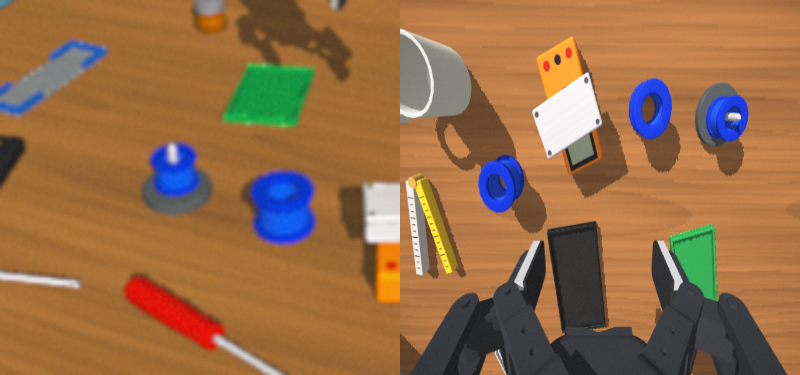

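The spool is seated on the spindle, with the pin through its hole at (172,155) left. Wrist: box at (567,115) on the meter, undisturbed. Measuring it with a tight window.

```bash
python3 - <<'E'
from h import *
w=load('w2'); t=load('t2')
H,S,V=HSV(w); blob(w,'alu',(S<50)&(V>130),(205,70,330,180),.060)
blob(w,'meter',(H>3)&(H<20)&(S>190)&(V>190),(210,35,330,190),.032)
H,S,V=HSV(t); blob(t,'alu',(S<60)&(V>130),(255,145,300,182),.060)
H,S,V=HSV(w); blob(w,'yel',(H>20)&(H<34)&(S>150)&(V>120),(0,180,95,300),.016)
E
```

```text
alu ctr [0.6358 0.1251] size [0.0719 0.0891] longyaw -66.6
meter ctr [0.6917 0.1428] size [0.0389 0.0612] longyaw -68.7
alu ctr [0.6493 0.1268] size [0.0981 0.1194] longyaw -89.2
yel ctr [0.507 0.387] size [0.1303 0.0277] longyaw 12.8
```

```bash
python3 - <<'E'
from h import *
w=load('w2'); t=load('t2')
for d,b in [(w,(205,70,330,180)),(t,(255,145,300,182))]:
    H,S,V=HSV(d)
    for th in (190,215): blob(d,'alu%d'%th,(S<45)&(V>th),b,.060)
E
```

```text
alu190 ctr [0.6456 0.1297] size [0.0503 0.0882] longyaw -66.6
alu215 ctr [0.6456 0.1299] size [0.0497 0.0879] longyaw -66.7
alu190 ctr [0.6493 0.1268] size [0.0981 0.1194] longyaw -89.2
alu215 ctr [0.6493 0.1266] size [0.0981 0.119 ] longyaw -89.2
```

Call:
arm_command(
  moves=[
    [0.8,-0.57,0,0,0,0,1],
    [0.8,-0.57,0,0,0,0,1],
    [0.8,-0.57,0,0,0,0,1],
    [0.8,-0.57,0,0,0,0,1],
    [0,0,0,0,0,0.97,1],
    [0,0,0,0,0,0.97,1],
    [0,0,0,0,0,0.97,1],
    [0,0,0,0,0,0.97,1],
    [0,0,0,0,0,0.97,1],
    [0,0,0,0,0,0.97,1],
    [0,0,0,0,0,0.97,1],
    [0,0,0,0,0,0.97,1],
  ],
)

```text
clock: 13.4
ee_pos: [0.6499, 0.1253, 0.2125]
tool_rot: [-3.14, -0.0, -0.781]
ft_force: [0.1, 0.4, -1.8]
opening: 0.0859
gripper_force: 0.0
```

Call:
arm_command(
  moves=[
    [0,0,0,0,0,0.97,1],
    [0,0,0,0,0,0.97,1],
    [0,0,0,0,0,0.97,1],
    [0,0,0,0,0,0.97,1],
    [0,0,0.8,0,0,0,1],
    [0,0,0.8,0,0,0,1],
    [0,0,0.8,0,0,0,1],
    [0,0,0.6,0,0,0,1],
    [0,0,0,0,0,0,1],
    [0,0,0,0,0,0,1],
  ],
)

```text
clock: 14.4
ee_pos: [0.6487, 0.1254, 0.152]
tool_rot: [3.141, 0.001, -1.164]
ft_force: [0.7, -0.2, -0.2]
opening: 0.0846
gripper_force: 0.0
```

```bash
cat >> h.py <<'E'
def goto(x,y,z,yaw):
    from scipy.spatial.transform import Rotation as R
    s=get_state(); M=R.from_euler('xyz',s['tool_rot']); G=R.from_euler('xyz',[np.pi,0,yaw])
    w=(M.inv()*G).as_rotvec()/.1
    print('pos',s['ee_pos'].round(4),'rpy',s['tool_rot'].round(3),'q',s['qpos'].round(2),'F',s['ft_force'].round(1))
    print('units now-frame',(M.inv().apply(np.array([x,y,z])-s['ee_pos'])/.02).round(2),'goal-frame',(G.inv().apply(np.array([x,y,z])-s['ee_pos'])/.02).round(2),'turn',w.round(2))
E
python3 -c "
from h import *
goto(.6455,.1297,.060,-1.164)"
```

```text
pos [0.6487 0.1254 0.152 ] rpy [ 3.141e+00  1.000e-03 -1.164e+00] q [-0.75  0.72  0.78  1.63 -0.57  1.03 -2.53] F [ 0.7 -0.2 -0.2]
units now-frame [-0.26  0.06  4.6 ] goal-frame [-0.26  0.06  4.6 ] turn [ 0.    0.01 -0.  ]
```

Call:
arm_command(
  moves=[
    [-0.26,0.06,0.6,0,0,0,1],
    [0,0,0.8,0,0,0,1],
    [0,0,0.8,0,0,0,1],
  ],
)

```text
clock: 14.7
ee_pos: [0.6453, 0.1312, 0.1072]
tool_rot: [-3.141, 0.001, -1.162]
ft_force: [0.2, 0.3, -0.7]
opening: 0.0857
gripper_force: 0.0
```

```bash
python3 -c "
from h import *
goto(.6455,.1297,.060,-1.164)"
```

```text
pos [0.6453 0.1312 0.1072] rpy [-3.141e+00  1.000e-03 -1.162e+00] q [-0.74  0.77  0.74  1.66 -0.61  0.96 -2.51] F [ 0.2  0.3 -0.7]
units now-frame [0.07 0.02 2.36] goal-frame [0.07 0.02 2.36] turn [-0.    0.01  0.02]
```

Call:
arm_command(
  moves=[
    [0,0,0.8,0,0,0,1],
    [0,0,0.8,0,0,0,1],
    [0,0,0.5,0,0,0,1],
    [0,0,0.1,0,0,0,1],
    [0,0,0,0,0,0,0],
    [0,0,0,0,0,0,0],
    [0,0,0,0,0,0,0],
    [0,0,0,0,0,0,0],
    [0,0,0,0,0,0,0],
  ],
)

```text
clock: 15.6
ee_pos: [0.6464, 0.1305, 0.0654]
tool_rot: [-3.14, -0.0, -1.163]
ft_force: [0.4, 0.7, 5.7]
opening: 0.051
gripper_force: 43.8
```

```bash
python3 -c "
from h import *
s=get_state();print(s['opening'],s['gripper_force'])
goto(.4415,-.1122,.066,np.radians(13.5))"
```

```text
0.051021054920349536 43.80985200405121
pos [0.6464 0.1305 0.0654] rpy [-3.14  -0.    -1.163] q [-0.72  0.82  0.7   1.68 -0.65  0.89 -2.48] F [0.4 0.7 5.7]
units now-frame [ 7.08 14.21 -0.05] goal-frame [-12.79   9.41  -0.03] turn [-1.000e-02 -2.000e-02 -1.399e+01]
```

Call:
arm_command(
  moves=[
    [0,0,-0.6,0,0,0,0],
    [0,0,-1,0,0,0,0],
    [0,0,-1,0,0,-0.9,0],
    [0,0,-1,0,0,-1,0],
    [0,0,-1,0,0,-1,0],
    [0,0,0,0,0,-1,0],
    [0,0,0,0,0,-1,0],
    [0,0,0,0,0,-1,0],
    [0,0,0,0,0,-1,0],
    [0,0,0,0,0,-1,0],
    [0,0,0,0,0,-1,0],
    [0,0,0,0,0,-1,0],
  ],
)

```text
clock: 16.8
ee_pos: [0.645, 0.1304, 0.1565]
tool_rot: [3.141, 0.001, -0.169]
ft_force: [0.0, 0.7, -1.5]
opening: 0.0511
gripper_force: 43.1
```

Call:
arm_command(
  moves=[
    [0,0,0,0,0,-1,0],
    [0,0,0,0,0,-1,0],
    [0,0,0,0,0,-1,0],
    [0,0,0,0,0,-1,0],
    [-1,0.7,0,0,0,0,0],
    [-1,0.7,0,0,0,0,0],
    [-1,0.7,0,0,0,0,0],
    [-1,0.7,0,0,0,0,0],
    [-1,0.7,0,0,0,0,0],
    [-1,0.7,0,0,0,0,0],
    [-1,0.7,0,0,0,0,0],
    [-1,0.7,0,0,0,0,0],
  ],
)

```text
clock: 18.0
ee_pos: [0.5137, -0.0155, 0.1566]
tool_rot: [-3.141, 0.0, 0.227]
ft_force: [-0.4, -0.3, -1.5]
opening: 0.0512
gripper_force: 43.1
```

```bash
python3 -c "
from h import *
s=get_state();print(s['opening'],s['gripper_force'])
goto(.4415,-.1122,.0374,np.radians(13.5))"
```

```text
0.05119030091372715 43.09947609901428
pos [ 0.5137 -0.0155  0.1566] rpy [-3.141  0.     0.227] q [-0.45  0.39  0.52  2.   -0.26  0.82 -1.13] F [-0.4 -0.3 -1.5]
units now-frame [-4.6   3.9   5.96] goal-frame [-4.64  3.86  5.96] turn [-0.    0.   -0.09]
```

Call:
arm_command(
  moves=[
    [-0.88,0.74,0,0,0,-0.05,0],
    [-0.88,0.74,0,0,0,0,0],
    [-0.88,0.74,0,0,0,0,0],
    [-0.88,0.74,0.4,0,0,0,0],
    [-0.88,0.74,0.8,0,0,0,0],
    [0,0,0.8,0,0,0,0],
    [0,0,0.8,0,0,0,0],
    [0,0,0.8,0,0,0,0],
    [0,0,0.8,0,0,0,0],
    [0,0,0.4,0,0,0,0],
    [0,0,0,0,0,0,0],
  ],
)

```text
clock: 19.1
ee_pos: [0.4453, -0.1068, 0.0597]
tool_rot: [-3.141, 0.002, 0.232]
ft_force: [0.3, -0.1, -1.4]
opening: 0.0508
gripper_force: 43.1
```

```bash
python3 -c "
from h import *
goto(.4415,-.1122,.0374,np.radians(13.5))"
```

```text
pos [ 0.4453 -0.1068  0.0597] rpy [-3.141e+00  2.000e-03  2.320e-01] q [-0.2   0.49  0.45  2.17 -0.39  0.56 -0.8 ] F [ 0.3 -0.1 -1.4]
units now-frame [-0.24  0.22  1.12] goal-frame [-0.25  0.22  1.12] turn [-0.01  0.02 -0.04]
```

Call:
arm_command(
  moves=[
    [-0.22,0.22,0.3,0,0,-0.04,0],
    [0,0,0.3,0,0,0,0],
    [0,0,0.3,0,0,0,0],
    [0,0,0.15,0,0,0,0],
    [0,0,0.05,0,0,0,0],
    [0,0,0,0,0,0,0],
  ],
)

```text
clock: 19.7
ee_pos: [0.4428, -0.1121, 0.0382]
tool_rot: [-3.142, 0.0, 0.236]
ft_force: [0.3, 0.2, -2.3]
opening: 0.0507
gripper_force: 43.1
```

Call:
arm_command(
  moves=[
    [0,0,0.05,0,0,0,0],
    [0,0,0.05,0,0,0,0],
    [0,0,0,0,0,0,0],
  ],
)

```text
clock: 20.0
ee_pos: [0.4431, -0.1121, 0.0373]
tool_rot: [-3.141, -0.001, 0.236]
ft_force: [-3.0, 0.6, 10.6]
opening: 0.0512
gripper_force: 44.5
```

Call:
arm_command(
  moves=[
    [0,0,0,0,0,0,0.7],
    [0,0,0,0,0,0,1],
    [0,0,0,0,0,0,1],
    [0,0,0,0,0,0,1],
    [0,0,-0.8,0,0,0,1],
    [0,0,-1,0,0,0,1],
    [0,0,-1,0,0,0,1],
    [0,-1,-1,0,0,0,1],
    [0,-1,-1,0,0,0,1],
    [0.6,-1,-1,0,0,0,1],
    [0.6,-1,-1,0,0,0,1],
    [0.6,-1,-1,0,0,0,1],
  ],
)

```text
clock: 21.2
ee_pos: [0.4544, -0.0056, 0.1932]
tool_rot: [-3.142, -0.0, 0.236]
ft_force: [-0.1, -0.1, -0.6]
opening: 0.0856
gripper_force: 0.0
```

Call:
arm_command(
  moves=[
    [1,-1,0,0,0,0,1],
    [1,-1,0,0,0,0,1],
    [1,-1,0,0,0,0,1],
    [0.6,-1,0,0,0,0,1],
    [0.6,-1,0,0,0,0,1],
    [0,0,0,0,0,0,1],
    [0,0,0,0,0,0,1],
  ],
)

```text
clock: 21.9
ee_pos: [0.5125, 0.1104, 0.1919]
tool_rot: [3.141, 0.001, 0.237]
ft_force: [-0.3, -0.3, -0.6]
opening: 0.0855
gripper_force: 0.0
```

```bash
python3 - <<'E'
from h import *
w=snap('wrist','w3'); t=snap('top','t3')
goto(.64,.13,.06,0)
H,S,V=HSV(t)
blob(t,'alu',(S<45)&(V>150),(340,212,392,275),.032)
blob(t,'meter',(((H>2)&(H<20)&(S>215)&(V>120))|((S<60)&(V<150))),(255,135,300,192),.032)
cv2.imwrite('pics/m3.png',np.hstack([cv2.resize(t['img'][130:280,230:400],(400,375)),cv2.resize(w['img'],(400,375))])[:,:,::-1])
E
```

```text
pos [0.5124 0.1091 0.1921] rpy [3.141e+00 1.000e-03 2.350e-01] q [-0.68  0.35  0.5   1.95 -0.21  0.9  -1.4 ] F [ 0.6 -0.3  0.3]
units now-frame [6.45 0.46 6.6 ] goal-frame [ 6.38 -1.04  6.61] turn [0.01 0.01 2.35]
alu ctr [ 0.4448 -0.1103] size [0.089  0.0512] longyaw 13.9
meter ctr [0.6248 0.115 ] size [0.0996 0.039 ] longyaw 15.3
```

View pics/m3.png

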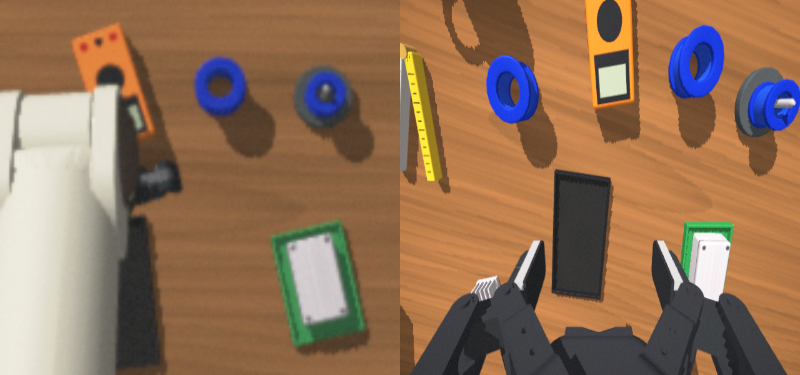

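The box lies flat in the green tray. The meter is cut off at the top of the wrist view, so I'm backing up for a full view.

Call:
arm_command(
  moves=[
    [-0.6,0,-1,0,0,0,1],
    [-0.6,0,-1,0,0,0,1],
    [-0.6,0,-1,0,0,0,1],
    [-0.6,0,-1,0,0,0,1],
    [0,0,0,0,0,0,1],
    [0,0,0,0,0,0,1],
  ],
)

```text
clock: 22.6
ee_pos: [0.4662, 0.0985, 0.2726]
tool_rot: [-3.141, -0.001, 0.235]
ft_force: [-0.7, 0.1, 0.4]
opening: 0.0853
gripper_force: 0.0
```

```bash
python3 - <<'E'
from h import *
w=snap('wrist','w4'); C=cloud(w); H,S,V=HSV(w)
near=(abs(C[...,0]-.64)<.12)&(abs(C[...,1]-.13)<.08)&(C[...,2]>.024)&(C[...,2]<.042)&~((H>105)&(H<130)&(S>150))
blob(w,'meter',near,(0,0,640,400),.032)
m=near&(H>2)&(H<20)&(S>200)&(V>190)
blob(w,'meter_o',m,(0,0,640,400),.032)
blob(w,'black',(V<60)&(abs(C[...,0]-.425)<.11)&(abs(C[...,1]-.125)<.08)&(C[...,2]<.03),(0,0,640,400),.011)
goto(.64,.13,.026,.26)
E
```

```text
meter ctr [0.6219 0.1184] size [0.0701 0.0617] longyaw 19.7
meter_o ctr [0.6229 0.1188] size [0.0681 0.0606] longyaw 20.0
black ctr [0.4249 0.1258] size [0.1624 0.0946] longyaw 7.5
pos [0.466  0.0986 0.272 ] rpy [-3.141 -0.     0.235] q [-0.75  0.15  0.54  1.98 -0.09  1.04 -1.51] F [ 0.3  0.  -0.2]
units now-frame [ 8.82  0.5  12.3 ] goal-frame [ 8.81  0.72 12.3 ] turn [-0.   -0.   -0.25]
```

```bash
python3 - <<'E'
from h import *
w=load('w4'); H,S,V=HSV(w)
m=(H>2)&(H<20)&(S>200)&(V>190)
c,Q=blob(w,'o',m,(200,0,420,180),.032); print(c.min(0),c.max(0),Q.min(0),Q.max(0))
C=cloud(w); print(C[20:120:10,340,:].round(3).tolist())
cv2.imwrite('pics/w4c.png',w['img'][0:250,150:500,::-1])
E
```

```text
o ctr [0.6229 0.1188] size [0.0681 0.0607] longyaw 20.0
[302   0] [363  69] [0.5818727  0.07964806] [0.6586337  0.15851288]
[[0.636, 0.115, 0.034], [0.627, 0.112, 0.032], [0.618, 0.11, 0.032], [0.608, 0.107, 0.031], [0.599, 0.105, 0.032], [0.592, 0.101, 0.009], [0.582, 0.098, -0.001], [0.571, 0.095, -0.001], [0.56, 0.092, -0.0], [0.548, 0.089, -0.001]]
```

View pics/w4c.png

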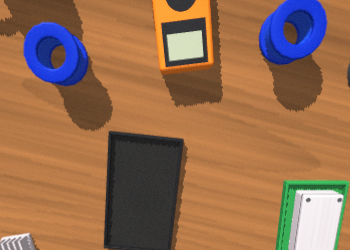

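Crop: the meter's display end is visible at (187,55), with its far end cut. Combining the near edge (this view) and far edge (w2) gives centre (0.6505,0.128), yaw 0.355, span 127 mm, which matches 130.

Call:
arm_command(
  moves=[
    [1,0.05,0,0,0,-0.6,1],
    [1,0.05,0,0,0,-0.6,1],
    [1,0.05,0,0,0,0,1],
    [1,0.05,0,0,0,0,1],
    [1,0.05,0.5,0,0,0,1],
    [1,0.05,1,0,0,0,1],
    [1,0.05,1,0,0,0,1],
    [1,0.05,1,0,0,0,1],
    [1,0.05,1,0,0,0,1],
    [0,0,1,0,0,0,1],
    [0,0,0,0,0,0,1],
    [0,0,0,0,0,0,1],
  ],
)

```text
clock: 23.85
ee_pos: [0.6382, 0.1491, 0.1609]
tool_rot: [3.141, 0.003, 0.355]
ft_force: [0.4, 0.2, 1.0]
opening: 0.0855
gripper_force: 0.0
```

```bash
python3 - <<'E'
from h import *
goto(.6505,.128,.031,.357)
E
```

```text
pos [0.6382 0.1491 0.1609] rpy [3.141e+00 3.000e-03 3.550e-01] q [-0.59  0.61  0.45  1.63 -0.31  0.97 -1.25] F [0.4 0.2 1. ]
units now-frame [0.23 1.2  6.49] goal-frame [0.21 1.2  6.49] turn [ 0.    0.03 -0.02]
```

Call:
arm_command(
  moves=[
    [0.22,0.6,0.5,0,0,0,1],
    [0,0.6,0.5,0,0,0,1],
    [0,0,1,0,0,0,1],
    [0,0,1,0,0,0,1],
    [0,0,1,0,0,0,1],
    [0,0,0.5,0,0,0,1],
    [0,0,0,0,0,0,1],
  ],
)

```text
clock: 24.55
ee_pos: [0.6504, 0.1276, 0.0707]
tool_rot: [3.141, 0.003, 0.355]
ft_force: [-0.2, 0.5, 0.1]
opening: 0.0855
gripper_force: 0.0
```

```bash
python3 - <<'E'
from h import *
goto(.6505,.128,.031,.357)
w=snap('wrist','w5'); H,S,V=HSV(w)
m=(H>2)&(H<20)&(S>200)&(V>170)
c,Q=blob(w,'o',m,(150,0,500,400),.032); print(Q.min(0),Q.max(0))
E
```

```text
pos [0.6504 0.1276 0.0707] rpy [3.141e+00 3.000e-03 3.550e-01] q [-0.52  0.73  0.41  1.65 -0.37  0.83 -1.17] F [-0.2  0.5  0.1]
units now-frame [ 0.02 -0.02  1.99] goal-frame [ 0.01 -0.02  1.99] turn [ 0.    0.03 -0.02]
o ctr [0.6526 0.1292] size [0.1289 0.0601] longyaw 19.9
[0.586712   0.08045769] [0.7208167  0.17729269]
```

Call:
arm_command(
  moves=[
    [0.1,-0.04,0.6,0,0,0.07,1],
    [0,0,0.8,0,0,0,1],
    [0,0,0.5,0,0,0,1],
    [0,0,0.05,0,0,0,1],
    [0,0,0,0,0,0,0],
    [0,0,0,0,0,0,0],
    [0,0,0,0,0,0,0],
    [0,0,0,0,0,0,0],
    [0,0,0,0,0,0,0],
  ],
  grip_force=50,
)

```text
clock: 25.5
ee_pos: [0.6535, 0.1304, 0.0339]
tool_rot: [3.141, -0.001, 0.349]
ft_force: [1.0, -1.1, 1.1]
opening: 0.0608
gripper_force: 56.9
```

```bash
python3 - <<'E'
from h import *
s=get_state();print(s['opening'],s['gripper_force'])
goto(.425,.1253,.037,np.radians(7.5))
E
```

```text
0.060762915939298424 56.90061628818512
pos [0.6535 0.1304 0.0339] rpy [ 3.141e+00 -1.000e-03  3.490e-01] q [-0.51  0.79  0.39  1.65 -0.39  0.78 -1.16] F [ 1.  -1.1  1.1]
units now-frame [-10.82  -3.66  -0.17] goal-frame [-11.36  -1.24  -0.15] turn [ 0.   -0.01  2.18]
```

Call:
arm_command(
  moves=[
    [0,0,-0.6,0,0,0,0],
    [0,0,-1,0,0,0,0],
    [0,0,-1,0,0,0.72,0],
    [0,0,-0.4,0,0,0.73,0],
    [0,0,0,0,0,0.73,0],
    [-0.8,-0.09,0,0,0,0,0],
    [-1,-0.11,0,0,0,0,0],
    [-1,-0.11,0,0,0,0,0],
    [-1,-0.11,0,0,0,0,0],
    [-1,-0.11,0,0,0,0,0],
    [-1,-0.11,0,0,0,0,0],
    [-1,-0.11,0,0,0,0,0],
  ],
)

```text
clock: 26.7
ee_pos: [0.5151, 0.1277, 0.0938]
tool_rot: [-3.141, 0.0, 0.131]
ft_force: [1.0, 0.1, -2.2]
opening: 0.0606
gripper_force: 56.4
```

Call:
arm_command(
  moves=[
    [-1,-0.11,0,0,0,0,0],
    [-1,-0.11,0,0,0,0,0],
    [-1,-0.11,0,0,0,0,0],
    [-1,-0.11,0,0,0,0,0],
    [-0.5,-0.05,0.5,0,0,0,0],
    [0,0,0.5,0,0,0,0],
    [0,0,0,0,0,0,0],
    [0,0,0,0,0,0,0],
  ],
)

```text
clock: 27.5
ee_pos: [0.4266, 0.1255, 0.0734]
tool_rot: [3.141, -0.001, 0.13]
ft_force: [0.1, 0.0, -2.1]
opening: 0.0606
gripper_force: 56.3
```

```bash
python3 - <<'E'
from h import *
s=get_state();print(s['opening'],s['gripper_force'])
goto(.425,.1253,.0379,np.radians(7.5))
E
```

```text
0.06055667066212631 56.32574379444122
pos [0.4266 0.1255 0.0734] rpy [ 3.141e+00 -1.000e-03  1.300e-01] q [-0.76  0.44  0.49  2.2  -0.38  0.57 -1.43] F [ 0.1  0.  -2.1]
units now-frame [-0.08  0.    1.78] goal-frame [-0.08  0.    1.78] turn [ 0.   -0.01 -0.  ]
```

Call:
arm_command(
  moves=[
    [-0.08,0,0.5,0,0,0,0],
    [0,0,0.5,0,0,0,0],
    [0,0,0.4,0,0,0,0],
    [0,0,0.2,0,0,0,0],
    [0,0,0.1,0,0,0,0],
    [0,0,0,0,0,0,0],
  ],
)

```text
clock: 28.1
ee_pos: [0.424, 0.1251, 0.039]
tool_rot: [3.141, 0.001, 0.131]
ft_force: [0.3, -0.2, -2.6]
opening: 0.0607
gripper_force: 56.5
```

Call:
arm_command(
  moves=[
    [0,0,0.05,0,0,0,0],
    [0,0,0.05,0,0,0,0],
    [0,0,0,0,0,0,0],
  ],
)

```text
clock: 28.4
ee_pos: [0.4244, 0.1255, 0.0378]
tool_rot: [-3.141, -0.001, 0.131]
ft_force: [-1.2, -0.0, 3.2]
opening: 0.0605
gripper_force: 57.0
```

Call:
arm_command(
  moves=[
    [0,0,0,0,0,0,0.8],
    [0,0,0,0,0,0,1],
    [0,0,0,0,0,0,1],
    [0,0,0,0,0,0,1],
    [0,0,-0.8,0,0,0,1],
    [0,0,-1,0,0,0,1],
    [0,0,-1,0,0,0,1],
    [0,-1,-1,0,0,0,1],
    [0,-1,-1,0,0,0,1],
    [0,-1,-1,0,0,0,1],
    [0,-1,-1,0,0,0,1],
    [0,-1,-1,0,0,0,1],
  ],
)

```text
clock: 29.6
ee_pos: [0.4107, 0.2252, 0.1942]
tool_rot: [-3.142, -0.0, 0.131]
ft_force: [0.1, 1.0, 0.5]
opening: 0.0854
gripper_force: 0.0
```

Call:
arm_command(
  moves=[
    [-0.2,-1,-0.5,0,0,0,1],
    [-0.2,-1,-0.5,0,0,0,1],
    [-0.2,-1,-0.5,0,0,0,1],
    [-0.2,-1,-0.5,0,0,0,1],
    [-0.2,-1,0,0,0,0,1],
    [0,-1,0,0,0,0,1],
    [0,-1,0,0,0,0,1],
    [0,-1,0,0,0,0,1],
    [0,0,0,0,0,0,1],
    [0,0,0,0,0,0,1],
  ],
)

```text
clock: 30.6
ee_pos: [0.3704, 0.3805, 0.2328]
tool_rot: [3.14, 0.0, 0.131]
ft_force: [0.6, -0.0, -0.3]
opening: 0.0857
gripper_force: 0.0
```

```bash
python3 - <<'E'
from h import *
w=snap('wrist','w6'); t=snap('top','t6'); H,S,V=HSV(w); C=cloud(w)
near=(abs(C[...,0]-.505)<.1)&(abs(C[...,1]-.41)<.07)&(C[...,2]<.03)
blob(w,'yel',near&(H>20)&(H<34)&(S>130)&(V>180)&(C[...,2]>.01),(0,0,640,400),.016)
blob(w,'whi',near&(S<60)&(V>150)&(C[...,2]>.01),(0,0,640,400),.016)
goto(.505,.41,.026,0)
cv2.imwrite('pics/m6.png',np.hstack([cv2.resize(t['img'][130:280,230:400],(400,375)),cv2.resize(w['img'],(400,375))])[:,:,::-1])
E
```

```text
yel ctr [0.4951 0.3926] size [0.1105 0.0126] longyaw 12.8
whi ctr [0.4929 0.432 ] size [0.0123 0.1098] longyaw -8.0
pos [0.3708 0.3794 0.233 ] rpy [3.14  0.    0.129] q [-1.28  0.3   0.51  1.9  -0.18  0.99 -2.12] F [ 0.1 -0.1  0.4]
units now-frame [ 6.86 -0.67 10.35] goal-frame [ 6.71 -1.53 10.35] turn [0.01 0.   1.29]
```

View pics/m6.png

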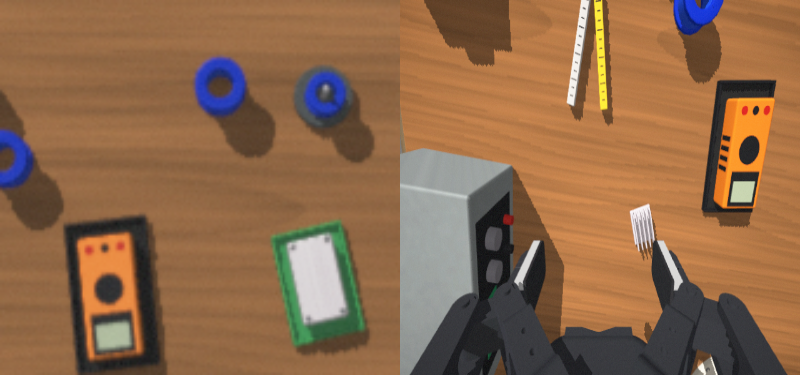

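Top crop: meter face up in the black tray, box in the green tray. Wrist: rule near ends at (572,103) and (603,107). The rule's mid is (0.5025,0.4127), bisector yaw 2.4°, outer gap there about 49 mm, so it fits between the open jaws.

Call:
arm_command(
  moves=[
    [0,0,0,0,0,0.9,1],
    [0.95,-0.2,0.5,0,0,0,1],
    [0.95,-0.2,0.8,0,0,0,1],
    [0.95,-0.2,0.8,0,0,0,1],
    [0.95,-0.2,0.8,0,0,0,1],
    [0.95,-0.2,0.8,0,0,0,1],
    [0.95,-0.2,0.8,0,0,0,1],
    [0.95,-0.2,0.8,0,0,0,1],
    [0,0,0.8,0,0,0,1],
    [0,0,0,0,0,0,1],
    [0,0,0,0,0,0,1],
  ],
)

```text
clock: 31.8
ee_pos: [0.5011, 0.4131, 0.111]
tool_rot: [3.141, 0.002, 0.04]
ft_force: [-0.2, 0.1, -0.4]
opening: 0.0852
gripper_force: 0.0
```

```bash
python3 - <<'E'
from h import *
w=snap('wrist','w7'); H,S,V=HSV(w); C=cloud(w)
near=(abs(C[...,0]-.505)<.1)&(abs(C[...,1]-.41)<.07)&(C[...,2]<.03)&(C[...,2]>.01)
try:
 blob(w,'yel',near&(H>20)&(H<34)&(S>130)&(V>180),(0,0,640,400),.016)
 blob(w,'whi',near&(S<60)&(V>150),(0,0,640,400),.016)
except Exception as e: print(e)
goto(.5025,.4127,.026,.042)
E
```

```text
yel ctr [0.5046 0.3947] size [0.1291 0.0126] longyaw 12.8
whi ctr [0.503  0.4307] size [0.0122 0.1289] longyaw -7.9
pos [0.5014 0.4138 0.1118] rpy [-3.141  0.     0.041] q [-1.05  0.66  0.46  1.68 -0.36  0.88 -1.98] F [-0.2 -0.1  0.3]
units now-frame [0.05 0.06 4.29] goal-frame [0.05 0.05 4.29] turn [-0.    0.   -0.01]
```

Call:
arm_command(
  moves=[
    [0.05,0.05,0.8,0,0,0,1],
    [0,0,1,0,0,0,1],
    [0,0,1,0,0,0,1],
    [0,0,0.8,0,0,0,1],
    [0,0,0.5,0,0,0,1],
    [0,0,0.15,0,0,0,1],
    [0,0,0,0,0,0,0.6],
    [0,0,0,0,0,0,0.5],
    [0,0,0,0,0,0,0.5],
  ],
  grip_force=30,
)

```text
clock: 32.75
ee_pos: [0.5038, 0.4134, 0.0274]
tool_rot: [-3.14, -0.001, 0.041]
ft_force: [-0.2, 0.2, 1.1]
opening: 0.0439
gripper_force: 0.6
```

Call:
arm_command(
  moves=[
    [0,0,0,0,0,0,0.45],
    [0,0,0,0,0,0,0.4],
    [0,0,0,0,0,0,0.35],
    [0,0,0,0,0,0,0.3],
    [0,0,0,0,0,0,0],
    [0,0,0,0,0,0,0],
    [0,0,0,0,0,0,0],
    [0,0,0,0,0,0,0],
  ],
)

```text
clock: 33.55
ee_pos: [0.5034, 0.4132, 0.0268]
tool_rot: [-3.141, -0.0, 0.041]
ft_force: [-0.7, 0.4, 7.2]
opening: 0.0245
gripper_force: 30.4
```

```bash
python3 - <<'E'
from h import *
w=snap('wrist','w8'); H,S,V=HSV(w); C=cloud(w)
near=(abs(C[...,0]-.505)<.1)&(abs(C[...,1]-.41)<.07)&(C[...,2]<.03)&(C[...,2]>.01)
for n,m in [('yel',(H>20)&(H<34)&(S>130)&(V>100)),('whi',(S<60)&(V>150))]:
 try: blob(w,n,near&m,(0,0,640,400),.016)
 except Exception as e: print(n,e)
goto(.5,-.39,.03,-.053)
cv2.imwrite('pics/m8.png',w['img'][:,100:540,::-1])
E
```

```text
yel ctr [0.5101 0.4071] size [0.1176 0.0125] longyaw 2.4
whi ctr [0.5128 0.4148] size [0.1131 0.0411] longyaw 11.5
pos [0.5033 0.4132 0.0267] rpy [-3.141 -0.     0.041] q [-1.01  0.78  0.4   1.7  -0.42  0.75 -1.94] F [-0.7 -0.5  5.7]
units now-frame [-1.81 40.12 -0.18] goal-frame [ 1.96 40.11 -0.16] turn [-0.   -0.    0.94]
```

View pics/m8.png

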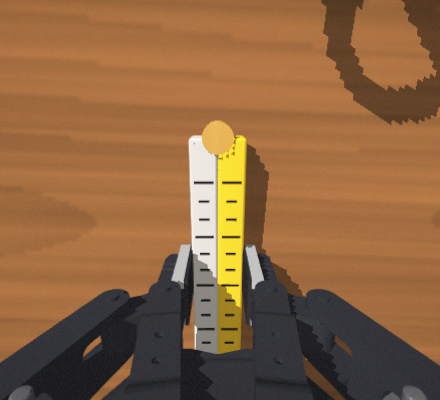

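The rule is folded shut: in the crop the white and yellow legs lie side by side with the pin at (218,137), and the jaw opening is 24.5 mm. Carrying it to the case.

Call:
arm_command(
  moves=[
    [0,0,-0.5,0,0,0,0],
    [0,0,-1,0,0,0,0],
    [0,0,-1,0,0,0,0],
    [0,0,-1,0,0,0.47,0],
    [0,0,-1,0,0,0.47,0],
    [0.05,0.7,-1,0,0,0,0],
    [0.05,0.9,0,0,0,0,0],
    [0.05,0.9,0,0,0,0,0],
    [0.05,0.9,0,0,0,0,0],
    [0.05,0.9,0,0,0,0,0],
    [0.05,0.9,0,0,0,0,0],
    [0.05,0.9,0,0,0,0,0],
  ],
  grip_force=50,
)

```text
clock: 34.8
ee_pos: [0.5034, 0.2888, 0.1358]
tool_rot: [3.141, 0.001, -0.054]
ft_force: [0.6, -0.5, -0.9]
opening: 0.0235
gripper_force: 50.2
```

Call:
arm_command(
  moves=[
    [0.05,0.9,0,0,0,0,0],
    [0.05,0.9,0,0,0,0,0],
    [0.05,0.9,0,0,0,0,0],
    [0.05,0.9,0,0,0,0,0],
    [0.05,0.9,0,0,0,0,0],
    [0.05,0.9,0,0,0,0,0],
    [0.05,0.9,0,0,0,0,0],
    [0.05,0.9,0,0,0,0,0],
    [0.05,0.9,0,0,0,0,0],
    [0.05,0.9,0,0,0,0,0],
    [0.05,0.9,0,0,0,0,0],
    [0.05,0.9,0,0,0,0,0],
  ],
)

```text
clock: 36.0
ee_pos: [0.504, 0.073, 0.1364]
tool_rot: [-3.141, -0.0, -0.053]
ft_force: [0.8, 0.5, -1.6]
opening: 0.0234
gripper_force: 50.2
```

Call:
arm_command(
  moves=[
    [0.05,0.9,0,0,0,0,0],
    [0.05,0.9,0,0,0,0,0],
    [0.05,0.9,0,0,0,0,0],
    [0.05,0.9,0,0,0,0,0],
    [0.05,0.9,0,0,0,0,0],
    [0.05,0.9,0,0,0,0,0],
    [0.05,0.9,0,0,0,0,0],
    [0.05,0.9,0,0,0,0,0],
    [0.05,0.9,0,0,0,0,0],
    [0.05,0.9,0,0,0,0,0],
    [0.05,0.9,0,0,0,0,0],
    [0.05,0.9,0,0,0,0,0],
  ],
)

```text
clock: 37.2
ee_pos: [0.5042, -0.1432, 0.1364]
tool_rot: [-3.142, -0.0, -0.053]
ft_force: [0.7, -0.9, -1.1]
opening: 0.0236
gripper_force: 50.2
```

```bash
python3 - <<'E'
from h import *
s=get_state();print(s['opening'],s['gripper_force'])
goto(.4997,-.3905,.031,-.0524)
E
```

```text
0.023618149508922073 50.22660255432129
pos [ 0.5042 -0.1432  0.1364] rpy [-3.142 -0.    -0.053] q [-0.25  0.46  0.59  1.99 -0.35  0.8  -1.08] F [ 0.7 -0.9 -1.1]
units now-frame [ 0.43 12.36  5.27] goal-frame [ 0.42 12.36  5.27] turn [-0.   -0.   -0.01]
```

Call:
arm_command(
  moves=[
    [0.03,1,0,0,0,0,0],
    [0.03,1,0,0,0,0,0],
    [0.03,1,0,0,0,0,0],
    [0.03,1,0,0,0,0,0],
    [0.03,1,0,0,0,0,0],
    [0.03,1,0,0,0,0,0],
    [0.03,1,0,0,0,0,0],
    [0.03,1,0,0,0,0,0],
    [0.03,1,0,0,0,0,0],
    [0.03,1,0,0,0,0,0],
    [0,1,0,0,0,0,0],
    [0,1,0.5,0,0,0,0],
  ],
)

```text
clock: 38.4
ee_pos: [0.498, -0.3839, 0.1275]
tool_rot: [3.14, -0.002, -0.053]
ft_force: [0.1, 0.1, -0.2]
opening: 0.0239
gripper_force: 50.2
```

Call:
arm_command(
  moves=[
    [0,0.15,1,0,0,0,0],
    [0,0,1,0,0,0,0],
    [0,0,0.7,0,0,0,0],
    [0,0,0,0,0,0,0],
    [0,0,0,0,0,0,0],
  ],
)

```text
clock: 38.9
ee_pos: [0.4976, -0.385, 0.0724]
tool_rot: [3.142, 0.0, -0.053]
ft_force: [0.3, -0.5, -0.7]
opening: 0.0238
gripper_force: 50.2
```

```bash
python3 - <<'E'
from h import *
s=get_state();print(s['opening'],s['gripper_force'])
goto(.4997,-.3905,.031,-.0524)
w=snap('wrist','w9'); H,S,V=HSV(w)
zb=.004+s['ee_pos'][2]-.031
c,Q=blob(w,'yel',(H>20)&(H<34)&(S>130)&(V>100),(200,0,440,330),zb+.016)
cv2.imwrite('pics/m9.png',w['img'][:,100:540,::-1])
E
```

```text
0.02384675528488285 50.23345112800598
pos [ 0.4976 -0.385   0.0724] rpy [ 3.142  0.    -0.053] q [ 0.23  0.71  0.53  1.75 -0.47  0.81 -0.63] F [ 0.3 -0.5 -0.7]
units now-frame [0.12 0.27 2.07] goal-frame [0.12 0.27 2.07] turn [ 0.    0.   -0.01]
yel ctr [ 0.512  -0.3917] size [0.0126 0.1026] longyaw -3.0
```

View pics/m9.png

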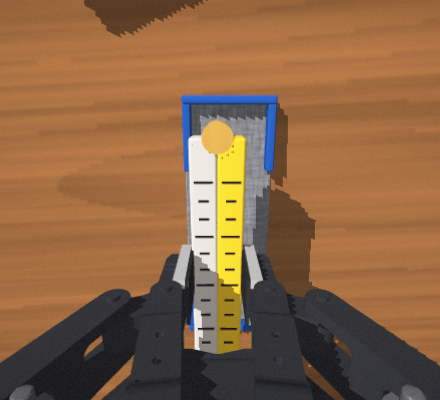

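The rule sits above the case, about 5 mm left of centre (rule at x≈217 between walls 186–272), as the numbers say. Shifting it right and lowering.

Call:
arm_command(
  moves=[
    [0.12,0.27,0,0,0,0,0],
    [0,0,0.5,0,0,0,0],
    [0,0,0.5,0,0,0,0],
    [0,0,0.5,0,0,0,0],
    [0,0,0.3,0,0,0,0],
    [0,0,0.15,0,0,0,0],
    [0,0,0.05,0,0,0,0],
    [0,0,0,0,0,0,0],
  ],
)

```text
clock: 39.75
ee_pos: [0.4998, -0.3905, 0.0323]
tool_rot: [3.142, 0.0, -0.053]
ft_force: [0.3, 0.2, -1.6]
opening: 0.0234
gripper_force: 50.2
```

Call:
arm_command(
  moves=[
    [0,0,0.05,0,0,0,0],
    [0,0,0.05,0,0,0,0],
    [0,0,0,0,0,0,0],
  ],
)

```text
clock: 40.05
ee_pos: [0.5002, -0.3906, 0.0309]
tool_rot: [3.141, -0.001, -0.053]
ft_force: [0.3, 0.7, 2.4]
opening: 0.024
gripper_force: 50.6
```

Contact. Release gently, rise and look from above.

Call:
arm_command(
  moves=[
    [0,0,0,0,0,0,0.4],
    [0,0,0,0,0,0,0.55],
    [0,0,0,0,0,0,0.65],
    [0,0,0,0,0,0,0.65],
    [0,0,-0.5,0,0,0,0.65],
    [0,0,-1,0,0,0,1],
    [0,0,-1,0,0,0,1],
    [0,0,-1,0,0,0,1],
    [0,0,-1,0,0,0,1],
    [0,0,-1,0,0,0,1],
    [0,0,-1,0,0,0,1],
    [0,0,-1,0,0,0,1],
  ],
)

```text
clock: 41.25
ee_pos: [0.4997, -0.3905, 0.1819]
tool_rot: [3.141, -0.001, -0.053]
ft_force: [0.8, -0.6, -0.9]
opening: 0.0856
gripper_force: 0.0
```

Call:
arm_command(
  moves=[
    [-0.8,1,-1,0,0,0,1],
    [-0.8,1,-1,0,0,0,1],
    [-0.8,1,-1,0,0,0,1],
    [-0.8,1,-1,0,0,0,1],
    [-0.8,1,0,0,0,0,1],
    [-0.8,1,0,0,0,0,1],
    [0,1,0,0,0,0,1],
    [0,1,0,0,0,0,1],
    [0,0,0,0,0,0,1],
    [0,0,0,0,0,0,1],
  ],
)

```text
clock: 42.25
ee_pos: [0.395, -0.545, 0.2605]
tool_rot: [-3.141, 0.0, -0.054]
ft_force: [0.5, 0.8, 0.3]
opening: 0.0856
gripper_force: 0.0
```

```bash
python3 - <<'E'
from h import *
t=snap('top','t10'); C=cloud(t); H,S,V=HSV(t)
blob(t,'yel',(H>20)&(H<34)&(S>130)&(V>120),(445,185,490,262),.020)
blob(t,'whi',(S<40)&(V>170),(445,185,490,262),.020)
for n,p in [('rule far',(.55,-.393)),('rule near',(.45,-.388)),('box1',(.48,-.103)),('box2',(.405,-.12)),('meter1',(.48,.133)),('meter2',(.37,.118))]:
    k=(abs(C[...,0]-p[0])<.01)&(abs(C[...,1]-p[1])<.006)&(C[...,2]>.0); print(n,np.median(C[...,2][k]).round(4) if k.any() else None)
cv2.imwrite('pics/m10.png',cv2.resize(t['img'][130:280,240:500],(800,462))[:,:,::-1])
E
```

```text
yel ctr [ 0.4997 -0.3972] size [0.0124 0.1279] longyaw -3.1
whi ctr [ 0.5021 -0.3816] size [0.0129 0.1275] longyaw -3.2
rule far 0.019
rule near 0.021
box1 0.0323
box2 0.03
meter1 0.0355
meter2 0.0372
```

View pics/m10.png

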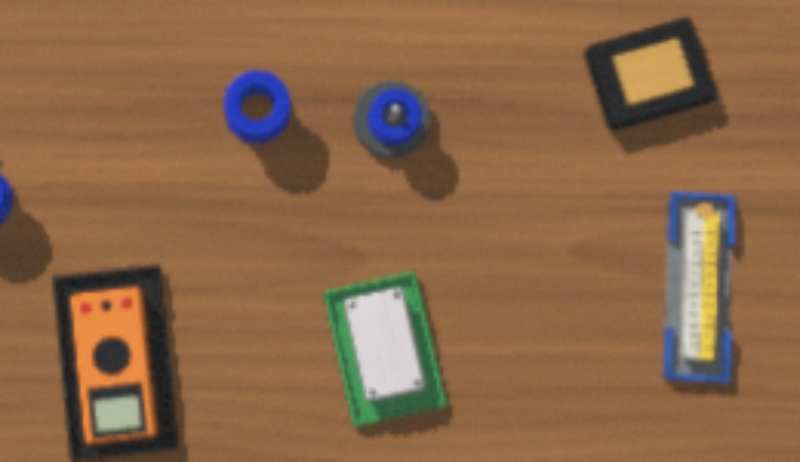

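The view shows everything in place: spool on its pin at (397,115), meter face up in the black tray (113,365), box in the green tray (385,343), and the shut rule flat in its case (701,285). Heights match (rule top about 0.020, box 0.032, meter 0.036).

```bash
python3 -c "
from plant import *
print(hand_in())"
```

```text
the job is handed in; nothing more can be done
None
```

I put all four items in their places, released them and handed the job in at about 42 s. The spool is on the spindle, the box in the green tray and the meter face up in the black tray. I folded the rule shut before carrying it to its case, where it lies flat. The final overhead picture and measured heights agree; the judge's result was not shown.

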